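# Tip a slide carton onto its back on the label-check board

## Robot

A 6-joint arm with a two-finger parallel gripper is mounted at the origin on the work surface; the furniture and walls round the work are solid. World frame = base frame: x ahead of the robot, y to its left, z up, the work surface at z = 0. Lengths are in m, angles in rad, forces in N, time in s.
With the tool pointing down it reaches from about 0.275 to 0.85 m from the base axis. Payload 5.2 kg.
Tool frame: the origin (TCP) lies on the centre line of the jaws, within the pads' length; the fingertips stand 25 mm ahead of it and the grasp point (between the pads) lies 6 mm ahead of it; z points along the fingers, y is the direction in which the jaws open and shut (so a half turn about z gives the same grasp; the last joint's range is limited). The gripper opens to 85 mm and grips with 20 to 120 N. Pads are 22 mm wide; open, the fingers measure 114 mm over their backs; the gripper's body (76 mm by 85 mm) begins 54 mm behind the grasp point. The pads swing forward as they close: fully open they stand 13 mm farther back than shut.
Start: joints at [1.096, 0.259, 1.535, -0, 1.348, -0.203], TCP at [0.148, 0.53, 0.256] pointing down, gripper open.
Joint ranges: [-3.14, 3.14], [-0.91, 2.08], [0.19, 2.58], [-1.22, 4.36], [0.22, 2.71], [-3.12, 3.12]. Speed limits (rad/s): [2.57, 2.57, 3.14, 3.14, 3.14, 3.14].

## Interface

Orientations are given as a unit quaternion [w, x, y, z].
In Python, from cell import manip gives the robot as it stands.
- The arm moves only by the shell command python3 -m inch 'ROWS' [FORCE]. ROWS is JSON, a list of rows, each a list of 3 entries, a list of its own where there are three numbers: the shift along the tool's x, y, z in m, then the turn, a rotation vector about the tool's x, y, z in degrees, then the gripper command: -1 is fully open, 1 is shut, values between are in proportion. In form: [[[tx, ty, tz], [ax, ay, az], hand], ...]. A call has 1 to 10 rows; each row shifts and turns the commanded pose from where the row before left it, along the tool's axes as they then stand; what a row does not reach is not made up. A row lasts 1/12 s, in which the tool goes at most 41.7 mm and 7.16 degrees, less where a joint would pass 70% of its speed; a pose out of reach is approached as far as the arm can. A call is refused whole if a number of a shift passes 0.0417 or a number of a turn 7.16, either way. A call with a gripper value outside its range is refused whole. The fingers move at their own pace and stop on an object; FORCE is the grip in N (left out, the last holds). Time passes only in rows, so rows that do not move let the fingers close. It gives the time, the measured TCP pose, the force and the opening at its end, in the units of the state.
- manip.sense(): the state, without advancing time (a new reading comes with each control period).
- manip.get_image(name): name is "scene" or "top" or "wrist"; returns (picture, depth): 400x640x3 uint8, red, green, blue; 400x640 float32, m along the optical axis (not along the pixel's ray), 0 where there is no reading.
- manip.get_calibration(name): a dict with "mtx" (3x3 intrinsics, pixels), "rvec" (rotation vector, rad) and "tvec" (3), from world to camera coordinates, as OpenCV has them. Camera axes: x right, y down, z forward; pixel columns grow to the right and rows downward; lengths in m; the calibration is good to about 2 mm. The wrist camera is an equidistant fisheye: a pixel r from the principal point sees the ray r / f radians off the axis. A picture is of the moment at which its call begins: read the wrist's pose just before it. get_calibration takes no time and is no camera call; for the wrist camera it gives the pose at the moment of the call.
- manip.sign_off(): hands the job in, once; it reports no verdict.
The state is a dict: "time_s": time; "q": joint angles; "dq": joint speeds; "joint_efforts": joint torques, N m; "eef_pos": TCP position; "ee_rot": TCP orientation; "wrist_force": force on the tool from outside, world axes, zero at the start; "ft_torque": the same for the moment, N m; "width": opening from 0.0 (shut) to 1.0 (fully open).
Only numpy, scipy, OpenCV 4.12 (cv2) and the standard library are available. Lean on these libraries where they do the work, as an engineer would, in place of code of your own. Each camera call takes 0.05 s, during which the arm holds its last target. There are 200 camera calls.

## Task

The white carton of microscope slides stands on end on the grey board. Push it high on its labelled face so that it topples over backwards and lands on its back, label up, inside the yellow outline; then push it along the board from its blue-banded end until its other end lies flush against the metal stop. Only push it with the fingers: do not lift or carry it, and leave the bottles, the cup and the jar where they stand.

Things in the scene. Friction and masses are not known exactly. Their poses are not given: they have to be found in the camera images.
- carton: White closed stiff carton, 36 (x) x 80 (y) x 120 (z) mm, about 0.2 kg, loose. Origin: centre of its bottom end. It starts upright on the board (z up). Its -x face has a yellow label and, at the bottom, a 22 mm blue band, and looks away from the stop; its plain back (+x) faces the stop. Lying on its back, x points down, z along the board to the stop; it is then 36 mm high.
- carton_center (a point): Centre of the carton, 60 mm above its bottom end. Pushed backwards (+x) near its top the carton tips, and falls by itself once it leans more than 17 degrees; lying down, it slides when its bottom end is pushed with 1 to 4 N (a little more to start it).
- carton_head (a point): Centre of the carton's top end, the end that shall touch the stop. Axes as the carton.
- carton_heel (a point): Middle of the carton's lower back edge (18 mm behind the carton's origin, on its +x side), the edge over which it tips; it stays down on the board all the time.
- board: Fixed grey plate 280 (x) x 170 (y) x 8 mm; origin: centre of its underside; axes as stop_foot, whose x is 115 mm here. The yellow outline, flat paint, is 130 mm wide inside (65 mm either side of y = 0) and runs from the stop back to x = -52 mm. The carton starts astride the outline's line farthest from the stop, its back 135 to 150 mm from the stop.
- stop_foot (a point): On the board's upper surface at the foot of the metal stop's face, half-way along it. x points along the board into the stop (the way the carton topples and slides), y to the left along the stop, z up. The stop is an aluminium bar 150 mm long, 26 mm high above the board, its face at x = 0 and square to x.
- bottle_a: Loose capped milk sample bottle, 74 mm wide, 136 mm high, a bystander beside the board. Origin: centre of its underside.
- bottle_b: Loose capped milk sample bottle, 74 mm wide, 136 mm high, a bystander beside the board. Origin: centre of its underside.
- cup: Loose blue sample cup with a black rim, 49 mm wide, 64 mm high, a bystander. Origin: centre of its underside.
- jar: Loose clear glass jar standing upside down, 62 mm wide, 129 mm high, a bystander. Origin: centre of its underside.
Things that resemble listed ones, but are neither listed nor needed, are in the scene too. Of the things like the carton, leave any that is purple; of the rest the larger one is meant.

How it is judged:
On the way:
1. the carton has toppled and lies on its back, label up, inside the yellow outline (angle between carton's own x axis and vertical above 3 rad and y of carton in the frame of stop_foot between -0.028 and 0.028 m and y of carton_head in the frame of stop_foot between -0.028 and 0.028 m and x of carton in the frame of stop_foot above -0.169 m and x of carton_head in the frame of stop_foot below 0.004 m), for 0.2 s.
At the end, for the whole second after the job is handed in: The carton lies at rest on its back, label up (within 8 degrees), inside the yellow outline (both ends' centres within 28 mm of the board's midline), its top end within 7 mm of the stop and within 0.1 rad of square to it (all of step 1 and x of carton_head in the frame of stop_foot above -0.007 m and angle between the z axis of carton and the x axis of stop_foot, either way round below 0.1 rad and linear speed of carton below 0.01 m/s); the robot touches nothing.
It fails at once if the carton was lifted: its lower back edge rose more than 15 mm off the board, or its centre more than 80 mm above it (height (world z) of carton_heel above 0.023 m or height (world z) of carton_center above 0.088 m).
It fails at once if a bottle was moved more than 20 mm or tipped (distance of any of bottle_a, bottle_b from where it was at the start of the episode above 0.02 m or angle between any of bottle_a, bottle_b's own z axis and vertical above 0.3 rad).
It fails at once if the cup or the jar was moved more than 20 mm or tipped (distance of any of cup, jar from where it was at the start of the episode above 0.02 m or angle between any of cup, jar's own z axis and vertical above 0.3 rad).
It also fails if it takes over 40 s, if anything falls off the work surface, if the arm or the gripper's body presses on something with over 40 N, if the wrist force passes 120 N, or if a joint passes its speed limit or range.

## Working session

There is one attempt and no reset: what is moved stays moved. The work goes in short steps, Python scripts to look and compute and a shell command to move; the robot and the scene stay as the last step left them, time stands still between calls to the robot, and variables do not carry over. Pictures are saved under pics/ and viewed, about 8 in all and at most 12, crops included, and the job is handed in when it is done.

```bash
mkdir -p pics; ls
cat > h.py <<'E'
import numpy as np, cv2
from cell import manip
def cal(n):
    c=manip.get_calibration(n); R=cv2.Rodrigues(np.array(c["rvec"],float))[0]
    return np.array(c["mtx"],float),R,np.array(c["tvec"],float).ravel()
def onplane(n,px,z):
    K,R,t=cal(n); px=np.atleast_2d(px).astype(float)
    d=np.c_[px,np.ones(len(px))]@np.linalg.inv(K).T@R; o=-R.T@t
    return o+d*((z-o[2])/d[:,2:3])
def cloud(n,dep):
    K,R,t=cal(n); v,u=np.mgrid[:dep.shape[0],:dep.shape[1]]
    p=np.stack([u,v,np.ones_like(u)],-1)@np.linalg.inv(K).T*dep[...,None]
    return (p-t)@R
def proj(n,P):
    K,R,t=cal(n); p=(np.atleast_2d(P)@R.T+t)@K.T; return p[:,:2]/p[:,2:]
E
python3 - <<'E'
from h import *
for n in("scene","top"):
    im,d=manip.get_image(n); cv2.imwrite(f"pics/{n}0.png",im[...,::-1]); np.save(n+"0.npy",d)
    K,R,t=cal(n); print(n,K[0,0],-R.T@t)
print(manip.sense())
E
```

```text
pics
scene 439.98659859488805 [0.22533159 0.50285355 0.84095818]
top 382.02809427233785 [ 0.40285707 -0.08442221  0.95138582]
{'time_s': 0.1, 'q': array([ 1.09620528e+00,  2.59308661e-01,  1.53597426e+00, -2.85737866e-05,
        1.34802678e+00, -2.02852344e-01]), 'dq': array([-0.00206471, -0.00423701, -0.00285862,  0.00092233,  0.00033648,
       -0.00049977]), 'joint_efforts': array([ 2.00291535e-03, -4.46966314e+01, -2.91252851e+01, -2.56126104e-04,
        6.29209826e-03, -8.41414158e-05]), 'eef_pos': array([0.14743152, 0.52941257, 0.25553681]), 'ee_rot': array([-2.72131133e-04,  1.35448511e-01,  9.90784015e-01, -8.14368775e-04]), 'wrist_force': array([ 0.52352629, -0.58438626,  0.86853436]), 'ft_torque': array([ 0.00635295, -0.04338318,  0.02178832]), 'width': 0.9978865377524497}
```

View pics/scene0.png

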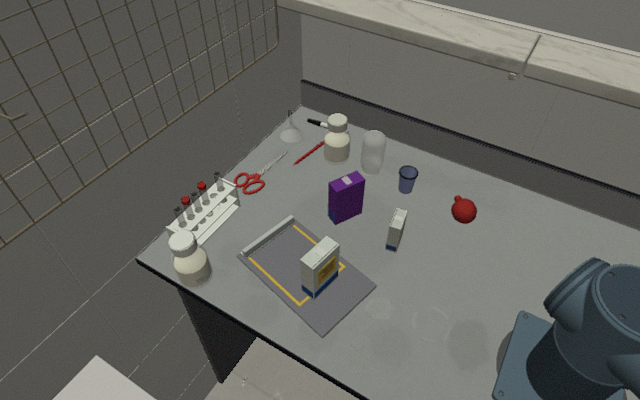

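View pics/top0.png

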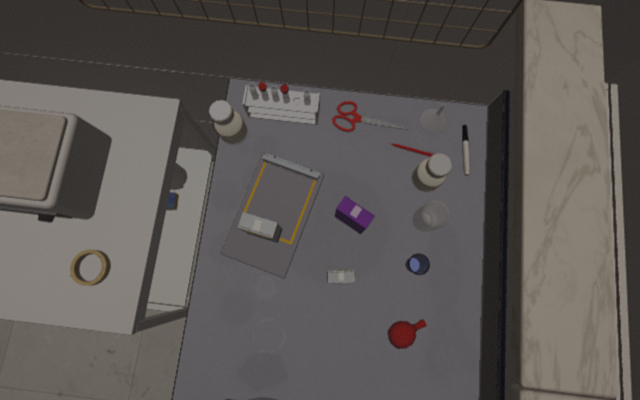

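Candidates are the white carton on the board (scene 320,267; top 258,226), the purple one (scene 346,197), which must be left, and the small white one (scene 397,230). I choose the larger white one standing on the board. Next I measure it and take a close crop to check.

Run:
```python
from h import *
for n,win in(("top",(215,145,335,285)),("scene",(230,205,385,340))):
    im=cv2.imread(f"pics/{n}0.png"); d=np.load(n+"0.npy"); P=cloud(n,d)
    x0,y0,x1,y1=win; m0=np.zeros(d.shape,bool); m0[y0:y1,x0:x1]=1; m0&=d>0
    def rect(m,nm):
        m=cv2.morphologyEx(m.astype(np.uint8),cv2.MORPH_OPEN,np.ones((2,2)))
        k,l,s,_=cv2.connectedComponentsWithStats(m); i=1+s[1:,4].argmax(); q=P[l==i]
        r=cv2.minAreaRect((q[:,:2]*1000).astype(np.float32)); print(n,nm,len(q),"z",np.median(q[:,2]).round(4),"rect",np.round(r[0],1),np.round(r[1],1),round(r[2],1)); return q
    z=P[...,2]
    rect(m0&(z>.115)&(z<.14),"carton top"); rect(m0&(z>.029)&(z<.04),"stop/slice")
    rect(m0&(z>.004)&(z<.2),"all")
    hsv=cv2.cvtColor(im,cv2.COLOR_BGR2HSV); y=m0&(hsv[...,0]>15)&(hsv[...,0]<35)&(hsv[...,1]>120)&(z<.02)
    rect(y,"yellow")
for nm,c in(("x",None),):
    d=np.load("top0.npy");P=cloud("top",d)
    for px in((225,120),(433,172),(433,215),(419,264),(355,213),(340,276),(280,105)):print(px,P[px[1],px[0]].round(3))
im=cv2.imread("pics/scene0.png")[205:340,230:385]; a=cv2.resize(im,None,fx=3.6,fy=3.6,interpolation=cv2.INTER_CUBIC)
cv2.imwrite("pics/crop0.png",a)
```

```text
top carton top 626 z 0.1285 rect [469.6  11. ] [227.3  50.7] 67.6
top stop/slice 290 z 0.0336 rect [567.3 -41. ] [322.5 108.6] 33.4
top all 7449 z 0.009 rect [527.9  11. ] [244.6 279.4] 76.3
top yellow 196 z 0.0086 rect [510.1 -19.2] [232.5  94.8] 9.1
scene carton top 737 z 0.1286 rect [400.8 239.5] [ 74.7 628.4] 26.9
scene stop/slice 327 z 0.0335 rect [654.9  12.7] [167.6  18.6] 80.2
scene all 8393 z 0.0098 rect [398.6 170.8] [273.8 697.2] 49.0
scene yellow 198 z 0.0094 rect [408.4 257.2] [105.9 603.4] 46.6
(225, 120) [0.722 0.172 0.129]
(433, 172) [ 0.652 -0.308  0.132]
(433, 215) [ 0.557 -0.314  0.129]
(419, 264) [ 0.455 -0.322  0.001]
(355, 213) [ 0.543 -0.146  0.12 ]
(340, 276) [ 0.404 -0.128  0.091]
(280, 105) [0.798 0.061 0.074]
```

View pics/crop0.png

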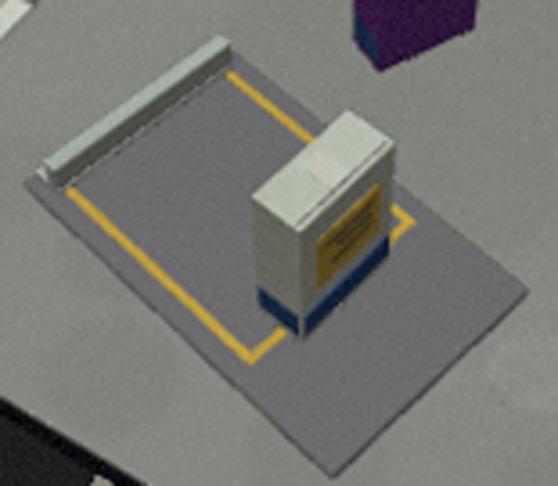

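The crop confirms it: white carton, yellow label with blue band on the near face, astride the outline's near line. Flying depth pixels spoiled the rectangles, so I fit again with tight bands and clipping.

```bash
cat >> h.py <<'E'
def rect(P,m,nm,rad):
    q=P[m]; 
    for _ in range(3): q=q[np.linalg.norm(q[:,:2]-np.median(q[:,:2],0),axis=1)<rad]
    r=cv2.minAreaRect((q[:,:2]*1000).astype(np.float32)); c,s,a=r
    print(nm,len(q),"z",np.median(q[:,2]).round(4),"mean",(q.mean(0)*1000).round(1),"rect",np.round(c,1),np.round(s,1),round(a,1)); return q
E
python3 - <<'E'
from h import *
for n,win in(("top",(215,145,335,285)),("scene",(230,205,385,340))):
    im=cv2.imread(f"pics/{n}0.png"); d=np.load(n+"0.npy"); P=cloud(n,d)
    x0,y0,x1,y1=win; m0=np.zeros(d.shape,bool); m0[y0:y1,x0:x1]=1; m0&=d>0
    z=P[...,2]; er=lambda m:cv2.morphologyEx(m.astype(np.uint8),cv2.MORPH_OPEN,np.ones((3,3)))>0
    rect(P,er(m0&(abs(z-.128)<.004)),n+" carton top",.055)
    rect(P,er(m0&(abs(z-.034)<.004)),n+" stop top",.085)
    rect(P,er(m0&(abs(z-.008)<.0035)),n+" board",.175)
    hsv=cv2.cvtColor(im,cv2.COLOR_BGR2HSV); y=(hsv[...,0]>15)&(hsv[...,0]<35)&(hsv[...,1]>110)&(z<.02)&m0
    yy=np.argwhere(y)[:,::-1]; w=onplane(n,yy,.008)*1000
    r=cv2.minAreaRect(w[:,:2].astype(np.float32)); print(n,"yellow",np.round(r[0],1),np.round(r[1],1),round(r[2],1))
E
```

```text
top carton top 587 z 0.1286 mean [491.   62.2 128.6] rect [491.5  63.3] [79.8 36.1] 79.4
top stop top 260 z 0.034 mean [655.4  17.6  34. ] rect [656.1  20.1] [148.   12.6] 75.7
top board 5455 z 0.0085 mean [529.6  47.7   8.4] rect [538.9  50.2] [171.2 278.9] 76.1
top yellow [567.2  43.1] [142.3 173.1] 76.1
scene carton top 610 z 0.1291 mean [492.4  64.7 129. ] rect [493.2  63.3] [81.  37.4] 80.1
scene stop top 277 z 0.0348 mean [658.6  25.   34.6] rect [658.1  20.7] [150.4  14.3] 76.5
scene board 5228 z 0.009 mean [524.   67.8   9. ] rect [540.6  49.7] [171.1 279.9] 75.9
scene yellow [582.7  97.2] [258.4 172.6] 76.2
```

Estimate (mm):
- Stop foot: (651, 22).
- Board x: −13.9°.
- Carton: (492, 63), in the stop frame (−164, +1.5), yaw −10.3°.
- The sizes and heights match the given ones.

I now move over, staying high.

```bash
R='x'; python3 -m inch '[[[-0.01,-0.009,0],[0,0,0],0],[[-0.02,-0.018,0],[0,0,0],0],[[-0.02,-0.018,0],[0,0,0],0],[[-0.02,-0.018,0],[0,0,0],0],[[-0.02,-0.018,0],[0,0,0],0],[[-0.02,-0.018,0],[0,0,0],0],[[-0.02,-0.018,0],[0,0,0],0],[[-0.02,-0.018,0],[0,0,0],0],[[-0.02,-0.018,0],[0,0,0],0],[[-0.02,-0.018,0],[0,0,0],0]]'
python3 -m inch '[[[-0.02,-0.018,0],[0,0,0],0],[[-0.02,-0.018,0],[0,0,0],0],[[-0.02,-0.018,0],[0,0,0],0],[[-0.02,-0.018,0],[0,0,0],0],[[-0.02,-0.018,0],[0,0,0],0],[[-0.02,-0.018,0],[0,0,0],0],[[-0.02,-0.018,0],[0,0,0],0],[[-0.02,-0.018,0],[0,0,-2.5],0],[[-0.02,-0.018,0],[0,0,-2.8],0],[[-0.01,-0.009,0],[0,0,0],0]]'
python3 -m inch '[[[0,0,0],[0,0,0],0],[[0,0,0],[0,0,0],0]]'
cat >> h.py <<'E'
from scipy.spatial.transform import Rotation as Ro
def todo(target,yawy):
    s=manip.sense(); w,x,y,z=s["ee_rot"]; R=Ro.from_quat([x,y,z,w]).as_matrix()
    a=np.degrees(np.arctan2(R[1,1],R[0,1]))
    print("tcp",s["eef_pos"].round(4),"yaw_y",a.round(2),"toolz",R[:,2].round(3),"shift tool mm",((np.array(target)-s["eef_pos"])@R*1000).round(1),"turn z",(a-yawy).round(2),"w",round(s["width"],2),"F",s["wrist_force"].round(2),"t",s["time_s"])
E
python3 -c "
from h import *
todo([.430,.0746,.125],79.7)"
```

```text
time_s: 0.93
eef_pos: [0.285, 0.3121, 0.2561]
ee_rot: [-0.0, 0.135, 0.991, -0.0]
wrist_force: [-0.2, 0.4, -0.3]
width: 0.502
time_s: 1.77
eef_pos: [0.4247, 0.0967, 0.2561]
ee_rot: [0.0, 0.089, 0.996, -0.001]
wrist_force: [0.8, -0.1, 0.1]
width: 0.499
time_s: 1.93
eef_pos: [0.4235, 0.0989, 0.2559]
ee_rot: [-0.001, 0.091, 0.996, 0.0]
wrist_force: [-0.4, 0.3, 0.1]
width: 0.5
tcp [0.4235 0.0989 0.2559] yaw_y 79.59 toolz [-0.001  0.    -1.   ] shift tool mm [-11.  -22.7 130.9] turn z -0.11 w 0.5 F [-0.37  0.32  0.12] t 1.9333
```

```bash
python3 -m inch '[[[0,-0.023,0.01],[0,0,0],0],[[0,0,0.02],[0,0,0],0],[[0,0,0.02],[0,0,0],0],[[0,0,0.02],[0,0,0],0],[[0,0,0.02],[0,0,0],0],[[0,0,0.02],[0,0,0],0],[[-0.005,0,0.015],[0,0,0],0],[[-0.006,0,0.006],[0,0,0],0],[[0,0,0],[0,0,0],0],[[0,0,0],[0,0,0],0]]'
python3 - <<'E'
from h import *
todo([.4746,.0665,.125],79.7)
im,d=manip.get_image("scene"); a=cv2.resize(im[150:350,200:440,::-1],None,fx=3,fy=3,interpolation=cv2.INTER_CUBIC); cv2.imwrite("pics/a1.png",a)
E
```

```text
time_s: 2.77
eef_pos: [0.4307, 0.0755, 0.1257]
ee_rot: [-0.0, 0.089, 0.996, 0.0]
wrist_force: [0.3, 0.2, -0.4]
width: 0.498
tcp [0.4307 0.0755 0.1257] yaw_y 79.76 toolz [-0.  0. -1.] shift tool mm [-44.8  -1.1   0.7] turn z 0.06 w 0.5 F [ 0.25  0.16 -0.38] t 2.7667
```

View pics/a1.png

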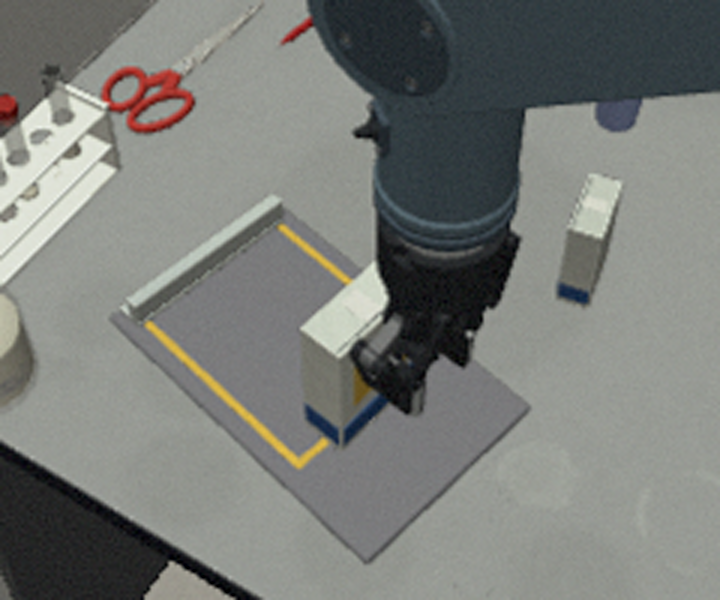

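The fingers (crop 400,370) stand just in front of the label, near its top, and nothing else is close. Now I push until it tips.

```bash
python3 -m inch '[[[-0.01,0,0],[0,0,0],0],[[-0.01,0,0],[0,0,0],0],[[-0.008,0,0],[0,0,0],0],[[-0.005,0,0],[0,0,0],0],[[-0.005,0,0],[0,0,0],0],[[-0.005,0,0],[0,0,0],0],[[-0.005,0,0],[0,0,0],0],[[-0.005,0,0],[0,0,0],0],[[-0.004,0,0],[0,0,0],0],[[0,0,0],[0,0,0],0]]'
python3 - <<'E'
from h import *
todo([.4746,.0665,.125],79.7)
im,d=manip.get_image("scene"); a=cv2.resize(im[150:350,200:440,::-1],None,fx=3,fy=3,interpolation=cv2.INTER_CUBIC); cv2.imwrite("pics/a2.png",a)
E
```

```text
time_s: 3.65
eef_pos: [0.4876, 0.0647, 0.1253]
ee_rot: [0.0, 0.09, 0.996, -0.0]
wrist_force: [-0.2, 0.7, 0.3]
width: 0.497
tcp [0.4876 0.0647 0.1253] yaw_y 79.72 toolz [ 0.001 -0.    -1.   ] shift tool mm [13.2 -0.6  0.3] turn z 0.02 w 0.5 F [-0.15  0.75  0.26] t 3.65
```

View pics/a2.png

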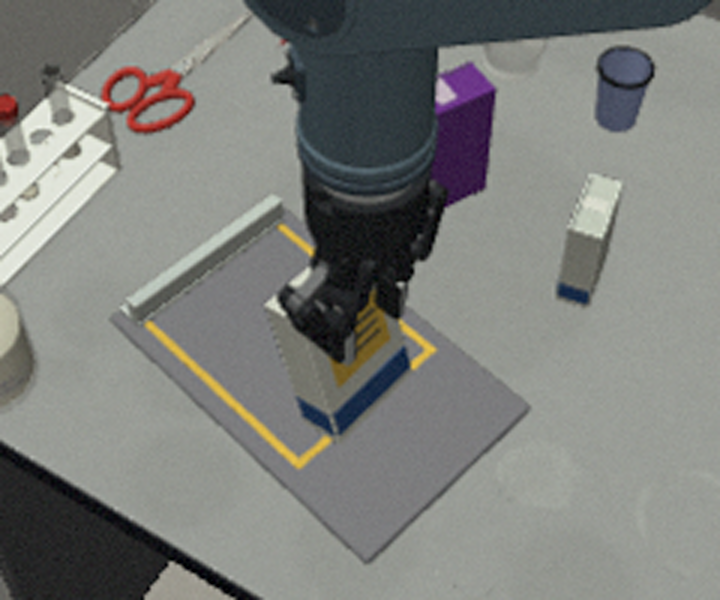

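The carton leans back about 13° with its heel in place (bottom edge at 335,430). I keep pushing.

```bash
python3 -m inch '[[[-0.004,0,0],[0,0,0],0],[[-0.004,0,0],[0,0,0],0],[[-0.004,0,0],[0,0,0],0],[[-0.004,0,0],[0,0,0],0],[[-0.003,0,0],[0,0,0],0],[[0,0,0],[0,0,0],0],[[0,0,0],[0,0,0],0],[[0.01,0,0],[0,0,0],0],[[0.02,0,0],[0,0,0],0],[[0.02,0,0],[0,0,0],0]]'
python3 - <<'E'
from h import *
todo([.4746,.0665,.125],79.7)
im,d=manip.get_image("scene"); a=cv2.resize(im[150:350,200:440,::-1],None,fx=3,fy=3,interpolation=cv2.INTER_CUBIC); cv2.imwrite("pics/a3.png",a)
E
```

```text
time_s: 4.53
eef_pos: [0.4549, 0.0706, 0.125]
ee_rot: [-0.0, 0.09, 0.996, 0.0]
wrist_force: [-0.2, -0.1, 0.4]
width: 0.501
tcp [0.4549 0.0706 0.125 ] yaw_y 79.72 toolz [-0.001  0.    -1.   ] shift tool mm [-20.1  -0.6   0. ] turn z 0.02 w 0.5 F [-0.16 -0.11  0.36] t 4.5333
```

View pics/a3.png

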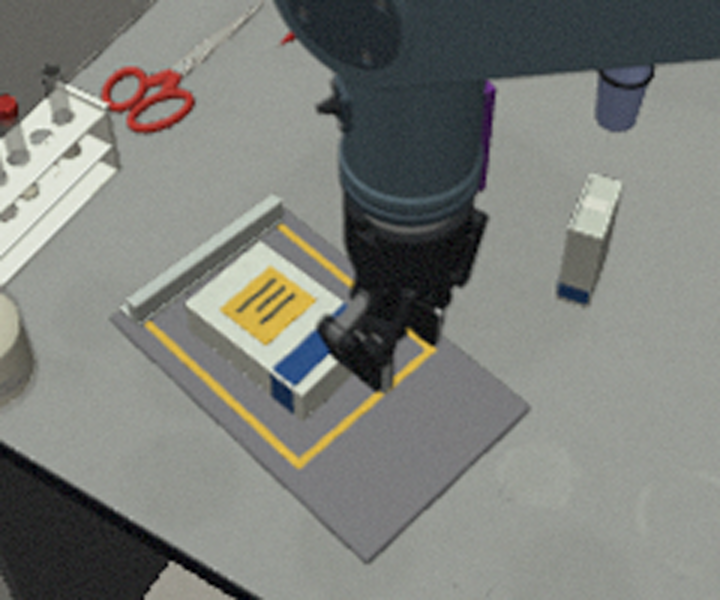

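It fell on its back, label up, inside the outline. The head is close to the stop and the blue-banded end is near (310,380). I back off and measure it.

```bash
python3 -m inch '[[[0.02,0,0],[0,0,0],0],[[0.02,0,0],[0,0,0],0],[[0.01,0,0],[0,0,0],0],[[0,0,0],[0,0,0],0],[[0,0,0],[0,0,0],0]]'
cat > m.py <<'E'
from h import *
s=np.array([651.4,22.4]); a=np.radians(-13.9); U=np.array([[np.cos(a),np.sin(a)],[-np.sin(a),np.cos(a)]])
im,d=manip.get_image("scene"); P=cloud("scene",d); m=np.zeros(d.shape,bool); m[205:340,230:385]=1
L=(P[...,:2]*1000-s)@U.T
m&=(abs(P[...,2]-.044)<.004)&(L[...,0]<2)&(L[...,0]>-190)&(abs(L[...,1])<70)
m=cv2.morphologyEx(m.astype(np.uint8),cv2.MORPH_OPEN,np.ones((3,3)))>0
q=rect(np.dstack([L/1000,P[...,2]]),m,"carton top (stop frame)",.08)
print("x range",np.percentile(q[:,0],[0.5,99.5])*1000)
todo([.4746,.0665,.125],76.1)
E
python3 m.py
```

```text
time_s: 5.0
eef_pos: [0.4071, 0.0795, 0.1257]
ee_rot: [0.001, 0.089, 0.996, -0.0]
wrist_force: [1.1, -0.5, -0.0]
width: 0.501
carton top (stop frame) 1465 z 0.0454 mean [-87.    8.4  45.3] rect [-84.3   6.1] [121.6  81.7] 3.4
x range [-144.19032082  -25.15439886]
tcp [0.408  0.0793 0.1258] yaw_y 79.73 toolz [ 0.002 -0.    -1.   ] shift tool mm [-67.9  -0.7   0.9] turn z 3.63 w 0.51 F [1.07 0.53 0.86] t 5.05
```

```bash
python3 -m inch '[[[-0.015,0,0.01],[0,0,1.8],0],[[-0.015,0,0.02],[0,0,1.8],0],[[-0.015,0,0.02],[0,0,0],0],[[-0.015,0,0.015],[0,0,0],0],[[0,0,0.01],[0,0,0],0],[[0,0,0.007],[0,0,0],0],[[0,0,0],[0,0,0],0],[[0,0,0],[0,0,0],0]]'
python3 -c "
from h import *
todo([.473,.0717,.043],76.1)"
```

```text
time_s: 5.72
eef_pos: [0.4655, 0.0664, 0.043]
ee_rot: [-0.001, 0.121, 0.993, -0.0]
wrist_force: [-0.1, -0.2, 0.4]
width: 0.499
tcp [0.4655 0.0664 0.043 ] yaw_y 76.12 toolz [-0.001  0.    -1.   ] shift tool mm [-6.  7.  0.] turn z 0.02 w 0.5 F [-0.12 -0.15  0.41] t 5.7167
```

```bash
python3 -m inch '[[[-0.01,0.007,0],[0,0,0],0],[[-0.01,0,0],[0,0,0],0],[[-0.01,0,0],[0,0,0],0],[[-0.004,0,0],[0,0,0],0],[[-0.004,0,0],[0,0,0],0],[[-0.004,0,0],[0,0,0],0],[[-0.004,0,0],[0,0,0],0],[[-0.003,0,0],[0,0,0],0],[[0,0,0],[0,0,0],0]]'
python3 m.py
```

```text
time_s: 6.47
eef_pos: [0.5155, 0.0611, 0.0433]
ee_rot: [0.0, 0.121, 0.993, -0.0]
wrist_force: [-0.8, -0.6, -0.2]
width: 0.498
carton top (stop frame) 651 z 0.0455 mean [-43.6  13.1  45.4] rect [-50.3   3.3] [83.1 80.3] 0.7
x range [-89.82505819  -9.72347802]
tcp [0.5153 0.0612 0.0433] yaw_y 76.12 toolz [ 0.001 -0.    -1.   ] shift tool mm [ 40.7  -4.6 -81.7] turn z 0.02 w 0.5 F [ 0.97 -0.01  0.08] t 6.5167
```

The carton is now square (0.7°) with about 9 mm left. I continue slowly and watch the force.

```bash
python3 -m inch '[[[-0.003,0,0],[0,0,0],0],[[-0.002,0,0],[0,0,0],0],[[-0.002,0,0],[0,0,0],0],[[0,0,0],[0,0,0],0]]'
python3 -m inch '[[[-0.001,0,0],[0,0,0],0],[[-0.001,0,0],[0,0,0],0],[[0,0,0],[0,0,0],0]]'
python3 -m inch '[[[-0.001,0,0],[0,0,0],0],[[0,0,0],[0,0,0],0]]'
python3 m.py
```

```text
time_s: 6.85
eef_pos: [0.5222, 0.0596, 0.0433]
ee_rot: [0.0, 0.121, 0.993, -0.0]
wrist_force: [-0.2, -0.1, -0.2]
width: 0.496
time_s: 7.1
eef_pos: [0.5236, 0.0593, 0.0433]
ee_rot: [0.0, 0.121, 0.993, -0.0]
wrist_force: [-1.1, -0.1, 0.1]
width: 0.496
time_s: 7.27
eef_pos: [0.5247, 0.059, 0.0433]
ee_rot: [0.0, 0.121, 0.993, -0.0]
wrist_force: [-1.1, -0.4, -0.2]
width: 0.501
carton top (stop frame) 674 z 0.0455 mean [-36.   13.1  45.3] rect [-40.2   4.1] [79.3 81.9] 88.8
x range [-7.97420157e+01 -3.98962880e-02]
tcp [0.5246 0.059  0.0433] yaw_y 76.13 toolz [ 0. -0. -1.] shift tool mm [ 50.4  -4.7 -81.7] turn z 0.03 w 0.5 F [-0.47 -0.17  0.12] t 7.3167
```

```bash
python3 -m inch '[[[-0.001,0,0],[0,0,0],0],[[0,0,0],[0,0,0],0]]'
python3 -m inch '[[[-0.001,0,0],[0,0,0],0],[[0,0,0],[0,0,0],0]]'
python3 -m inch '[[[-0.001,0,0],[0,0,0],0],[[0,0,0],[0,0,0],0]]'
```

```text
time_s: 7.48
eef_pos: [0.5256, 0.0588, 0.0433]
ee_rot: [0.0, 0.121, 0.993, -0.0]
wrist_force: [-1.5, 1.1, -0.1]
width: 0.5
time_s: 7.65
eef_pos: [0.5258, 0.0587, 0.0433]
ee_rot: [-0.001, 0.121, 0.993, 0.0]
wrist_force: [-3.7, 1.5, 3.0]
width: 0.498
time_s: 7.82
eef_pos: [0.5258, 0.0587, 0.0431]
ee_rot: [-0.002, 0.121, 0.993, 0.0]
wrist_force: [-6.6, 1.3, 5.1]
width: 0.499
```

The TCP has stalled and the force is rising, so the carton is seated against the stop. I retreat along the board, rise and check.

```bash
python3 -m inch '[[[0.003,0,0],[0,0,0],0],[[0.01,0,0],[0,0,0],0],[[0.02,0,0],[0,0,0],0],[[0.03,0,0],[0,0,0],0],[[0.03,0,-0.01],[0,0,0],0],[[0.02,0,-0.03],[0,0,0],0],[[0,0,-0.03],[0,0,0],0],[[0,0,-0.03],[0,0,0],0],[[0,0,0],[0,0,0],0],[[0,0,0],[0,0,0],0]]'
python3 m.py
python3 - <<'E'
from h import *
im,d=manip.get_image("scene"); cv2.imwrite("pics/f.png",cv2.resize(im[100:350,160:480,::-1],None,fx=2.4,fy=2.4,interpolation=cv2.INTER_CUBIC))
E
```

```text
time_s: 8.65
eef_pos: [0.4191, 0.0854, 0.1451]
ee_rot: [0.003, 0.121, 0.993, 0.0]
wrist_force: [-0.1, 0.4, -0.0]
width: 0.499
carton top (stop frame) 1458 z 0.0454 mean [-62.    5.2  45.3] rect [-59.    2.8] [ 81.5 121.5] 89.7
x range [-1.19285576e+02 -3.93357941e-02]
tcp [0.418  0.0854 0.1438] yaw_y 76.13 toolz [ 0.003 -0.    -1.   ] shift tool mm [-59.5  -4.8  18.9] turn z 0.03 w 0.5 F [-0.24  0.56  0.66] t 8.7
```

View pics/f.png

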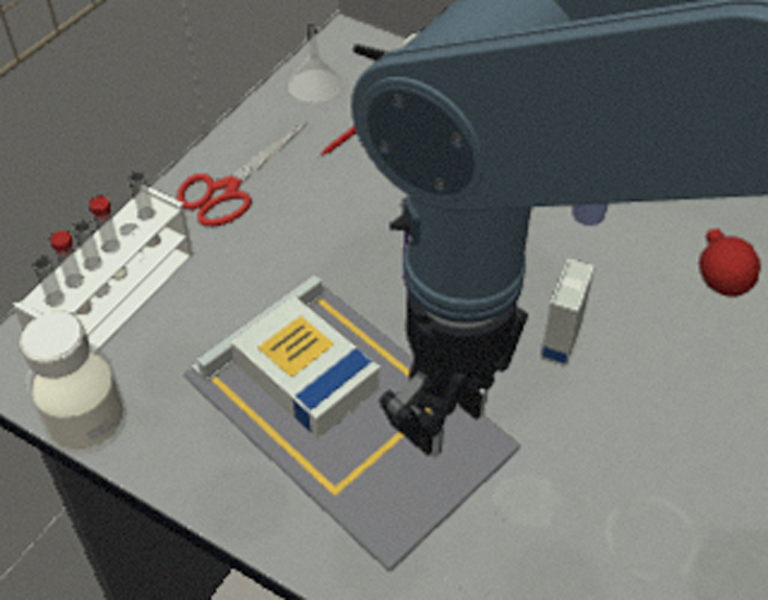

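The carton lies label up and flush against the stop (around 280,330), between the yellow lines, and the gripper is clear of it. I hand in.

```bash
python3 -c "
from cell import manip
print(manip.sign_off())"
```

```text
the job is handed in; nothing more can be done
None
```

I toppled the carton with a push high on its label, so it landed on its back, label up, inside the yellow outline. I then pushed its blue-banded end along the board until it sat against the stop. I handed the job in at about 8.7 s; no verdict is reported.

**Last checks:**
- **Carton:** the depth image puts its top end at the stop to within about 2 mm. It is about 0.3° off square and its centre is about 3 mm off the midline.
- **Seating:** the push stalled with the wrist force rising to about 8 N, and the finger position agrees that the carton is seated.
- **Gripper:** it was clear and touching nothing.
- **Bystanders:** I did not re-measure the bottles, cup and jar. The arm hid some of them in the last picture, but no move went near them.

No check failed. The depth heights read about 1 mm high, within the calibration error.

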